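# Seat the lens-mount plate on its locating pins

### The job

The aluminium lens-mount plate lies askew on the raised deck of the locating fixture. Without lifting it, push it with the fingers (the fence is there to line it up), off the deck and on until its two holes drop over the two locating pins and it lies flat and fully down in the nest. Leave the barrels, the screw tray and the cup around the fixture where they stand, and finish with the hand clear.

Things in the scene. Friction and masses are not known exactly. Their poses are not given: they have to be found in the camera images.
- fixture: Grey-painted fixture bolted to the bench. Origin: midway between its two pins, at bench height. +y points from the pins to the raised deck, +x to the fence. Brass pins, 8.5 mm diameter, chamfered, upright at x = -28 and +28, y = 0, tops 19.7 mm above the bench. Nest floor round the pins: x -71 to 54, y -70 to 51.5 mm, top 15 mm above the bench. Other sides open.
- seat (a point): Point of the fixture midway between the pins on the nest floor, 15 mm above the bench: where the plate's origin lies when the plate is seated.
- step (a point): Point at fixture x = 0, y = 51.5 mm, on the deck's edge, where the deck steps down 5 mm to the nest. Deck: x -96 to 54, y 51.5 to 216 mm, top 20 mm above the bench, about level with the pin tops.
- fence_face (a point): Point at fixture x = 40.75, y = 0 on the top edge of the fence's inner face. Fence: straight dark steel bar on the +x side, along y from -65 to 211 mm, 14 mm thick, top 28 mm above the bench. A plate flush with it is in line with the pins to within 0.75 mm; only the pins stop it along y. An askew plate jams on one corner if pushed at its middle: push its trailing end.
- plate: Loose aluminium plate, 80 (its x) by 100 (its y) by 10 mm thick, 0.34 to 0.61 kg. Origin: centre of its underside. Through holes of 12 mm at x = -28 and +28, y = 0. Black lens stub on top, 49 mm diameter, 24 mm high, centred at x = 0, y = +18 mm; centre of mass near y = +11 mm. Starts flat on the deck, clear of the fence turned up to 0.2 rad. Slides at 2 to 7 N.
- rear_edge (a point): Middle of the plate's rear (+y) side face, 5 mm above its underside. Seated, this face stands 1.5 mm from the step and 5 mm of it shows above the deck. Pushed off the deck the plate rides on the pin tops, then falls 5 mm by its own weight as the holes meet the pins; below 50 mm/s it does not skip over them.
- barrel_a: Bystander, loose: black lens barrel 45 mm in diameter, 63 mm high, standing past the pin end (-y) of the fixture. Origin: centre of its underside.
- barrel_b: Bystander, loose: the same kind of barrel, 45 mm in diameter, 63 mm high, standing behind the fence (+x side). Origin: centre of its underside.
- screw_tray: Bystander, loose: white open tray 70 (x) by 100 (y) by 28 mm high, behind the fence. Origin: centre of its underside.
- steel_cup: Bystander, loose: steel cup 48 mm in diameter, 50 mm high, behind the fence at the deck end. Origin: centre of its underside.
There are look-alikes about, which are no part of the job. What is shaped like the plate but pink or red is not meant.

How it is judged (in metres and radians):
At the end, for the whole second after the job is handed in: The plate lies at rest in the nest with both pins in its holes: its origin within 3 mm of the seat point across and 1.5 mm in height, flat within 0.03 rad and in line with the fixture within 0.08 rad (horizontal distance between plate and seat below 0.003 m and z of plate in the frame of seat between -0.002 and 0.0015 m and angle between plate's own z axis and vertical below 0.03 rad and angle between the y axis of plate and the y axis of fixture, either way round below 0.08 rad and linear speed of plate below 0.02 m/s); the robot touches nothing.
It fails at once if the plate is lifted: its underside centre rises more than 6 mm above the deck (height (world z) of plate above 0.026 m).
It fails at once if the plate is tipped up by more than about 20 degrees (angle between plate's own z axis and vertical above 0.35 rad).
It fails at once if a lens barrel beside the fixture is shifted by more than 15 mm or tipped over (distance of any of barrel_a, barrel_b from where it was at the start of the episode above 0.015 m or angle between any of barrel_a, barrel_b's own z axis and vertical above 0.3 rad).
It fails at once if the screw tray or the steel cup is shifted by more than 15 mm or tipped over (distance of any of screw_tray, steel_cup from where it was at the start of the episode above 0.015 m or angle between any of screw_tray, steel_cup's own z axis and vertical above 0.3 rad).
It also fails if it takes over 51 s, if anything falls off the work surface, if the arm or the gripper's body presses on something with over 40 N, if the wrist force passes 120 N, or if a joint passes its speed limit or range.

### The arm

A 6-joint arm with a two-finger parallel gripper is mounted at the origin on the work surface. World frame = base frame: x ahead of the robot, y to its left, z up, the work surface at z = 0. Lengths are in mm, angles in rad, forces in N, time in s.
With the tool pointing down it reaches from about 350 to 875 mm from the base axis. Payload 4.2 kg.
Tool frame: the origin (TCP) lies on the mounting face of the last link; the fingertips stand 173 mm ahead of it and the grasp point (between the pads) lies 155 mm ahead of it; z points along the fingers, y is the line along which they close (so a half turn about z gives the same grasp; the last joint's range is limited). The gripper opens to 85 mm and grips with 20 to 120 N. Pads are 22 mm wide; open, the fingers measure 114 mm over their backs; the gripper's body (76 mm by 85 mm) begins 54 mm behind the grasp point. The pads swing forward as they close: fully open they stand 13 mm farther back than shut.
Start: joints at [1.485, 0.385, 0.008, 0, -1.194, -0.259], TCP at [211.223, 588.205, 404.712] pointing down, gripper open.
Joint ranges: [-3.14, 3.14], [-1.21, 2.06], [-1.07, 1.41], [-3.16, 2.05], [-2.99, -0.16], [-3.1, 3.1]. Speed limits (rad/s): [2.79, 2.79, 3.14, 3.14, 3.14, 3.14].

### API

Orientations are given as a unit quaternion [x, y, z, w].
In Python, from bench import arm gives the robot as it stands.
- The arm moves only by the tool carry_out, never from a script. Its argument "rows" is a list of rows, each a list of 7 numbers: the shift along the tool's x, y, z as a fraction of full scale, then the turn, a rotation vector about the tool's x, y, z as a fraction of full scale, then the opening, from -1 (shut) to 1 (fully open). A call has 1 to 12 rows; each row is the pose to reach, as a shift and turn from the pose commanded when the call began, along the tool's axes at that moment, turning the shorter way round; what a row does not reach only later rows make up. Full scale, the value 1, is 20 cm for a shift and pi rad for a turn. A row lasts 1/8 s, in which the tool goes at most 62.5 mm and 10.7 degrees, less where a joint would pass 70% of its speed; a pose out of reach is approached as far as the arm can. A call with a number of a shift or a turn outside -1 to 1 is refused whole. A call with a gripper value outside its range is refused whole. The fingers move at their own pace and stop on an object; the grip force is fixed at half the most. Time passes only in rows, so rows that repeat a pose let the fingers close. It gives the time, the measured TCP pose, the force, the opening and the grip force at its end, in the units of the state.
- arm.read_state(): the state, without advancing time (a new reading comes with each control period).
- arm.get_image(name): name is "side" or "top" or "wrist"; returns (picture, depth): 400x640x3 uint8, red, green, blue; 400x640 float32, mm along the optical axis (not along the pixel's ray), 0 where there is no reading.
- arm.calibration(name): a dict with "mtx" (3x3 intrinsics, pixels), "cam_to_world" (4x4, takes a point from camera to world coordinates). Camera axes: x right, y up, looking along -z (the intrinsics and any distortion apply to the point x, -y, -z); pixel columns grow to the right and rows downward; lengths in mm; the calibration is good to about 2 mm. A picture is of the moment at which its call begins: read the wrist's pose just before it. calibration takes no time and is no camera call; for the wrist camera it gives the pose at the moment of the call.
- arm.job_done(): hands the job in; it is judged then, once.
The state is a dict: "clock": time; "joints": joint angles; "joint_vel": joint speeds; "joint_efforts": joint torques, N m; "position": TCP position; "ee_rot": TCP orientation; "contact_force": force on the tool from outside, world axes, zero at the start; "wrist_torque": the same for the moment, N m; "gripper_width": finger opening in mm; "grasp_force": force on a finger pad.
Only numpy, scipy, OpenCV 4.12 (cv2) and the standard library are available. Lean on these libraries where they do the work, as an engineer would, in place of code of your own. Each camera call takes 0.05 s, during which the arm holds its last target. There are 200 camera calls.

## Working session

There is one attempt and no reset: what is moved stays moved. The work goes in short steps, Python scripts to look and compute and a tool call to move; the robot and the scene stay as the last step left them, time stands still between calls to the robot, and variables do not carry over. Pictures are saved under pics/ and viewed, at most 10 in all, crops included, and the job is handed in when it is done.

Besides the shell and the picture viewer there is one more tool, called after "Call:" as a command line: name --pt "numbers of a row" for each row, then --argument value for the rest. carry_out: Moves the arm, as the interface text tells. Its arguments: {"type":"object","properties":{"rows":{"type":"array"}},"required":["rows"]}

```bash
ls; mkdir -p pics
cat > h.py <<'E'
import numpy as np, cv2
from bench import arm
from scipy.spatial.transform import Rotation as R
def look(n):
    c=arm.calibration(n); p,d=arm.get_image(n); return p,d,np.array(c['mtx']),np.array(c['cam_to_world'])
def ray(K,T,u,v,z):
    d=T[:3,:3]@np.array([(u-K[0,2])/K[0,0],-(v-K[1,2])/K[1,1],-1.]); o=T[:3,3]
    return o+d*(z-o[2])/d[2]
def cloud(d,K,T):
    v,u=np.mgrid[:d.shape[0],:d.shape[1]]
    P=np.stack([(u-K[0,2])/K[0,0]*d,-(v-K[1,2])/K[1,1]*d,-d],-1)
    return P@T[:3,:3].T+T[:3,3]
def save(p,f): cv2.imwrite('pics/'+f,cv2.cvtColor(p,cv2.COLOR_RGB2BGR))
E
python3 - <<'E'
from h import *
s=arm.read_state(); print({k:np.round(v,3) for k,v in s.items()})
ps=[]
for n in ['top','side']:
    p,d,K,T=look(n); np.savez(n+'.npz',p=p,d=d,K=K,T=T); save(p,n+'0.png'); print(n,K.round(1).tolist(),T.round(2).tolist(), (d>0).mean())
E
```

```text
pics
{'clock': np.float64(0.0), 'joints': array([ 1.485e+00,  3.860e-01,  7.000e-03, -1.000e-03, -1.194e+00,
       -2.590e-01]), 'joint_vel': array([-0.002,  0.   , -0.001, -0.   ,  0.002,  0.001]), 'joint_efforts': array([ 1.0000e-03, -3.9228e+01,  1.8840e+01,  4.1860e+00, -5.0000e-03,
       -0.0000e+00]), 'position': array([211.156, 588.036, 403.614]), 'ee_rot': array([ 0.985, -0.172, -0.   ,  0.001]), 'contact_force': array([ 0.024,  0.604, -0.364]), 'wrist_torque': array([ 0.026, -0.025, -0.014]), 'grasp_force': np.float64(0.0), 'gripper_width': np.float64(85.48)}
top [[399.6, 0.0, 320.4], [0.0, 399.6, 203.9], [0.0, 0.0, 1.0]] [[-0.03, 0.99, -0.13, 471.58], [-1.0, -0.03, -0.01, 7.95], [-0.01, 0.13, 0.99, 852.2], [0.0, 0.0, 0.0, 1.0]] 0.99588671875
side [[494.3, 0.0, 309.1], [0.0, 494.3, 201.9], [0.0, 0.0, 1.0]] [[0.8, 0.47, -0.37, 178.51], [-0.6, 0.61, -0.52, -530.17], [-0.02, 0.63, 0.77, 892.52], [0.0, 0.0, 0.0, 1.0]] 0.99612890625
```

View pics/top0.png

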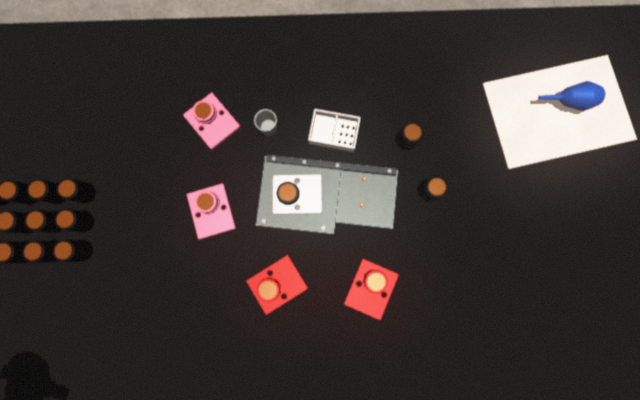

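View pics/side0.png

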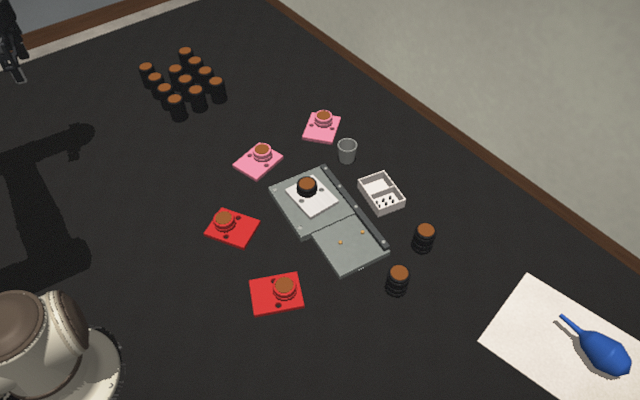

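The top view shows the aluminium plate at (297,193), with its stub at (288,193), on the grey fixture. The pins are at about (364,178) and (362,205), and the fence runs along the top edge. 

Possible look-alikes, top-view pixels:
- pink plates at (211,120) and (211,211)
- red plates at (277,285) and (371,289)

By the description, I choose the white/grey plate at (297,193). The side view agrees, with the plate at (311,195) and the pins at (340,242) and (362,232).

Run:
```python
from h import *
for n,pts in [('top',dict(pinA=(364.5,178.5,19.7),pinB=(362,205,19.7),stub=(288,192,54),barA=(437,187,63),barB=(413,132,63),cup=(265,118,50),f1=(265,158,28),f2=(397,170,28))),('side',dict(pinA=(362,232.5,19.7),pinB=(340,242.5,19.7),stub=(307,184,54),barA=(399,272,63)))]:
    f=np.load(n+'.npz'); P=cloud(f['d'],f['K'],f['T'])
    for k,(u,v,z) in pts.items(): print(n,k,ray(f['K'],f['T'],u,v,z).round(1), P[int(v),int(u)].round(1))
f=np.load('top.npz'); p=f['p']
m=((p.min(2)>150)).astype(np.uint8); m[:150]=0;m[:,:240]=0;m[240:]=0;m[:,340:]=0
c=max(cv2.findContours(m,0,2)[0],key=cv2.contourArea); r=cv2.minAreaRect(c); print(r)
for q in cv2.boxPoints(r): print(ray(f['K'],f['T'],*q,30).round(1))
save(cv2.resize(p[140:250,240:460],None,fx=3.5,fy=3.5,interpolation=2),'crop.png')
p,d,K,T=look('wrist'); save(p,'w0.png'); print(T.round(3).tolist(),K.round(1).tolist())
s=arm.read_state(); M=R.from_quat(s['ee_rot']).as_matrix(); print(M.round(3).tolist()); print('cam in tool',(M.T@T[:3,:3]).round(3).tolist(), M.T@(T[:3,3]-s['position']))
```

```text
top pinA [634.7 -81.9  19.7] [635.8 -80.9  19.9]
top pinB [578.3 -74.4  19.7] [578.7 -74.7  16.7]
top stub [604.5  77.6  54. ] [604.6  77.7  53.5]
top barA [ 604.9 -221.2   63. ] [ 605.2 -221.7   61.1]
top barB [ 719.8 -179.8   63. ] [ 720.1 -180.1   61.9]
top cup [763.  123.6  50. ] [777.1 129.2  11.4]
top f1 [683.1 127.4  28. ] [685.8 129.   17.5]
top f2 [ 649.3 -149.9   28. ] [ 651.8 -152.2   16.4]
side pinA [633.3 -85.   19.7] [632.9 -85.3  22.2]
side pinB [578.9 -76.7  19.7] [579.6 -75.7  19.8]
side stub [604.3  75.5  54. ] [602.   72.4  58.4]
side barA [ 606.6 -222.2   63. ] [ 605.  -223.3   66. ]
((300.7555847167969, 197.59336853027344), (81.25791931152344, 62.49006652832031), 6.4415998458862305)
[543.2 145.   30. ]
[674.  129.6  30. ]
[649.6 -39.8  30. ]
[520. -21.  30.]
[[-0.338, 0.896, 0.289, 286.12], [-0.941, -0.322, -0.101, 560.481], [0.002, -0.306, 0.952, 373.161], [0.0, 0.0, 0.0, 1.0]] [[355.6, 0.0, 321.5], [0.0, 355.6, 199.3], [0.0, 0.0, 1.0]]
[[0.941, -0.338, -0.0], [-0.338, -0.941, -0.002], [0.0, 0.002, -1.0]]
cam in tool [[0.0, 0.952, 0.307], [1.0, -0.0, -0.001], [-0.001, 0.307, -0.952]] [79.86384728  0.59185919 30.74015899]
```

View pics/crop.png

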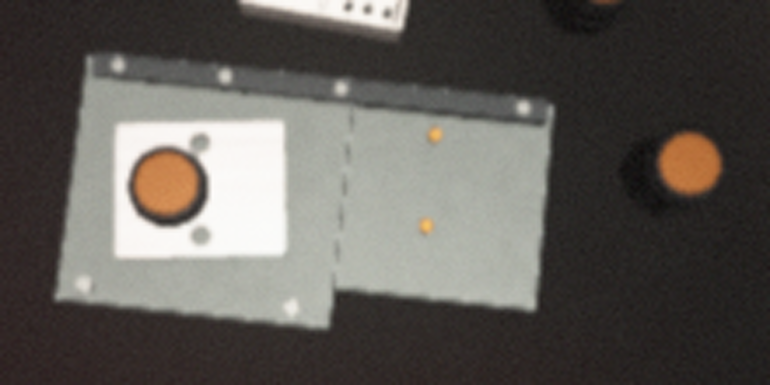

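The close crop confirms it: an aluminium plate with a black, orange-topped stub, two holes at about (200,143) and (200,236), and brass pins at (434,134) and (426,226). Next I move the wrist camera above the fixture.

Call:
carry_out --pt "1 0.69 0.1 0 0 0 0" --pt "1 0.69 0.1 0 0 0 0" --pt "1 0.69 0.1 0 0 0 0" --pt "1 0.69 0.1 0 0 0 0" --pt "1 0.69 0.1 0 0 0 0"

```text
clock: 0.78
position: [354.2, 387.7, 384.3]
ee_rot: [0.985, -0.174, -0.0, 0.001]
contact_force: [-0.5, 0.8, 0.1]
gripper_width: 42.5
grasp_force: 0.0
```

Call:
carry_out --pt "1 0.69 0.1 0 0 0 0" --pt "1 0.69 0.1 0 0 0 0" --pt "1 0.69 0.1 0 0 0 0" --pt "1 0.69 0.1 0 0 0 0" --pt "1 0.69 0.1 0 0 0 0"

```text
clock: 1.4
position: [495.8, 191.2, 363.9]
ee_rot: [0.985, -0.174, -0.0, 0.001]
contact_force: [-0.6, 0.5, -0.7]
gripper_width: 42.7
grasp_force: 0.0
```

Call:
carry_out --pt "1 0.69 0.15 0 0 -0.067 -0.1" --pt "1 0.69 0.15 0 0 -0.067 -0.1" --pt "1 0.69 0.15 0 0 -0.067 -0.1" --pt "1 0.69 0.15 0 0 -0.067 -0.1" --pt "1 0.69 0.15 0 0 -0.067 -0.1" --pt "1 0.69 0.15 0 0 -0.067 -0.1"

```text
clock: 2.15
position: [636.0, -3.2, 334.2]
ee_rot: [0.998, -0.067, -0.0, -0.0]
contact_force: [-0.1, 0.1, 0.2]
gripper_width: 38.3
grasp_force: 0.0
```

Run:
```python
from h import *
print(arm.read_state()['position'].round(1) if hasattr(arm.read_state()['position'],'round') else arm.read_state()['position'])
p,d,K,T=look('wrist'); np.savez('w1.npz',p=p,d=d,K=K,T=T); save(p,'w1.png')
```

```text
[636.   -3.2 334.2]
```

View pics/w1.png

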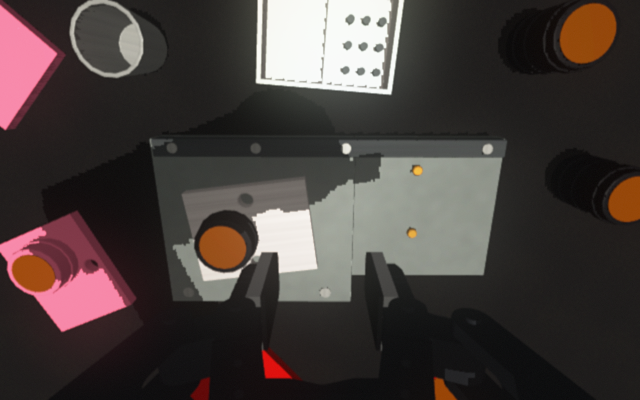

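The wrist view shows the plate's corners at about (182,192), (306,178), (317,268) and (204,281). The pins are at (417,170) and (411,233), and the fence's inner edge runs along row 157. The plate is turned relative to the fence and well clear of it.

```bash
cat > fx.py <<'E'
from h import *
f=np.load('w1.npz'); p,d,K,T=[f[k] for k in 'pdKT']; P=cloud(d,K,T)
# pins
hsv=cv2.cvtColor(p,cv2.COLOR_RGB2HSV); m=cv2.inRange(hsv,(10,120,120),(30,255,255)); m[:, :380]=0; m[:,450:]=0; m[:150]=0; m[260:]=0
n,l,s,c=cv2.connectedComponentsWithStats(m); c=c[np.argsort(-s[:,4])][1:3]; c=c[np.argsort(c[:,1])]
A,B=[ray(K,T,*q,19.7) for q in c]
O=(A+B)/2; fx=(A-B)[:2]; ang=np.arctan2(fx[1],fx[0])
if __name__=='__main__':
    print(c.round(1),A.round(1),B.round(1),'len',np.linalg.norm(fx).round(1),'O',O.round(1),'ang',np.degrees(ang).round(2))
    e=[ray(K,T,u,157,28)[:2] for u in (200,480)]; v=e[0]-e[1]; print('fence ang',np.degrees(np.arctan2(-v[0],v[1])).round(2),e)
    X=np.array([np.cos(ang),np.sin(ang)]);Y=np.array([-X[1],X[0]])
    g=lambda q:np.array([(q[:2]-O[:2])@X,(q[:2]-O[:2])@Y]).round(1)
    print('fence x',[g(q) for q in e])
    for q in [(182,192),(306,178),(317,268),(204,281)]: print('corner',g(ray(K,T,*q,30)))
    for nm,(u,v) in dict(plate=(290,230),deck=(340,260),nest=(450,230),fence=(300,148)).items(): print(nm,np.median(P[v-2:v+3,u-2:u+3,2]).round(1))
    t=np.load('top.npz')
    for nm,q in dict(A=(364.5,178.5),B=(362,205)).items(): print('top',g(ray(t['K'],t['T'],*q,19.7)))
    st=arm.read_state(); print('tcp',g(np.array(st['position'])),'toolx ang',np.degrees(np.arctan2(*R.from_quat(st['ee_rot']).as_matrix()[[1,0],0])).round(2))
E
python3 fx.py
```

```text
[[417.2 170. ]
 [411.8 233. ]] [638.5 -83.5  19.7] [583.2 -76.   19.7] len 55.8 O [610.9 -79.8  19.7] ang -7.77
fence ang -7.64 [array([673.87709948,  86.81585316]), array([ 644.66653884, -130.85218772])]
fence x [array([ 39.9, 173.6]), array([ 40.4, -46.1])]
corner [ 11.8 190.2]
corner [23.6 90.6]
corner [-56.4  81.9]
corner [-69.3 180.6]
plate 29.9
deck 20.2
nest 15.3
fence 28.5
top [23.9  1.1]
top [-33.    0.9]
tcp [14.2 79.7] toolx ang -7.6
```

Call:
carry_out --pt "-0.546 -0.3 0 0 0 0 -0.1" --pt "-0.546 -0.3 0 0 0 0 -0.1" --pt "-0.546 -0.3 0 0 0 0 -0.1" --pt "-0.546 -0.3 0.25 0 0 0 -0.1" --pt "-0.546 -0.3 0.5 0 0 0 -0.1" --pt "-0.546 -0.3 0.65 0 0 0 -0.1" --pt "-0.546 -0.3 0.65 0 0 0 -0.1" --pt "-0.546 -0.3 0.65 0 0 0 -0.1"

```text
clock: 3.2
position: [536.6, 70.7, 206.2]
ee_rot: [0.998, -0.066, 0.001, -0.001]
contact_force: [0.2, 0.0, 0.5]
gripper_width: 38.5
grasp_force: 0.0
```

```bash
cat > pos.py <<'E'
from fx import *
X=np.array([np.cos(ang),np.sin(ang)]);Y=np.array([-X[1],X[0]])
s=arm.read_state(); q=np.array(s['position']); F=np.array(s['contact_force']); M=R.from_quat(s['ee_rot']).as_matrix()
print('t',s['clock'],'fix',((q[:2]-O[:2])@X).round(1),((q[:2]-O[:2])@Y).round(1),'z',q[2].round(1),'F fix',(F[:2]@X).round(1),(F[:2]@Y).round(1),F[2].round(1),'toolx-fixture deg',np.degrees(np.arctan2(M[1,0],M[0,0])-ang).round(2),'tilt',np.degrees(M[:2,2]).round(2))
E
python3 pos.py
```

```text
t 3.2 fix -94.0 139.0 z 206.2 F fix 0.2 0.1 0.5 toolx-fixture deg 0.17 tilt [0.16 0.05]
```

Call:
carry_out --pt "0 0 0.03 0 0 0 -0.1" --pt "0 0 0.05 0 0 0 -0.1" --pt "0 0 0.05 0 0 0 -0.1" --pt "0 0 0.05 0 0 0 -0.1"

```text
clock: 3.7
position: [535.9, 69.8, 194.9]
ee_rot: [0.998, -0.067, 0.0, -0.0]
contact_force: [-0.2, 0.2, -0.0]
gripper_width: 38.4
grasp_force: 0.0
```

Run:
```python
import pos
from h import *
p,d,K,T=look('side'); save(cv2.resize(p[130:300,220:420],None,fx=3.5,fy=3.5),'s1.png')
```

```text
t 3.7 fix -94.5 138.0 z 194.9 F fix -0.2 0.1 -0.0 toolx-fixture deg 0.08 tilt [0.02 0.  ]
```

View pics/s1.png

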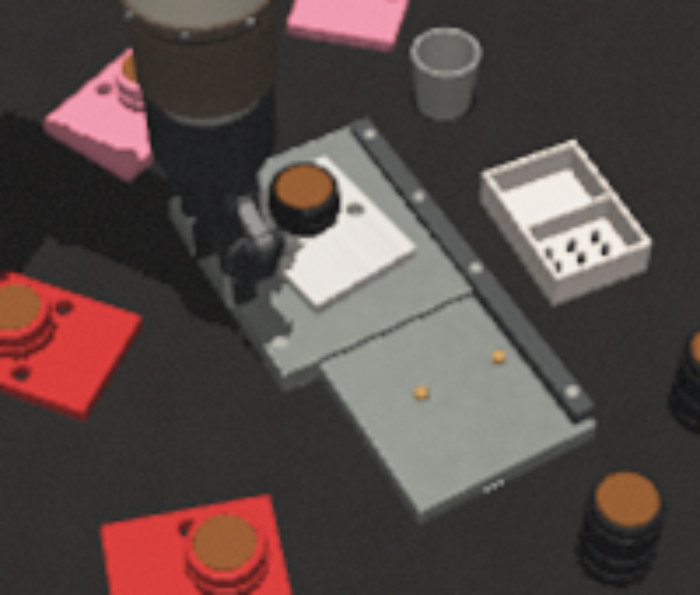

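The crop shows the fingers beside the plate's -x edge, at about (255,255), with the fence side free. Next I feel for the deck in small steps.

Call:
carry_out --pt "0 0 0.005 0 0 0 -0.1" --pt "0 0 0.01 0 0 0 -0.1" --pt "0 0 0.01 0 0 0 -0.1" --pt "0 0 0.01 0 0 0 -0.1"

```text
clock: 4.25
position: [535.8, 69.9, 192.7]
ee_rot: [0.998, -0.067, -0.0, 0.0]
contact_force: [-0.3, -0.5, -0.5]
gripper_width: 38.3
grasp_force: 0.0
```

Call:
carry_out --pt "0 0 0.003 0 0 0 -0.1" --pt "0 0 0.006 0 0 0 -0.1" --pt "0 0 0.006 0 0 0 -0.1"

```text
clock: 4.62
position: [535.8, 69.9, 192.2]
ee_rot: [0.998, -0.067, 0.0, 0.0]
contact_force: [-2.1, -0.2, 5.0]
gripper_width: 38.8
grasp_force: 2.5
```

Call:
carry_out --pt "0 0 0.003 0 0 0 -0.1" --pt "0 0 0.006 0 0 0 -0.1" --pt "0 0 0.006 0 0 0 -0.1"

```text
clock: 5.0
position: [535.8, 69.9, 192.1]
ee_rot: [0.998, -0.067, 0.0, 0.0]
contact_force: [-4.1, -0.1, 12.3]
gripper_width: 38.4
grasp_force: 6.2
```

Call:
carry_out --pt "0 0 -0.0175 0 0 0 -0.1" --pt "0.025 0 -0.0175 0 0 0 -0.1" --pt "0.05 0 -0.0175 0 0 0 -0.1" --pt "0.075 0 -0.0175 0 0 0 -0.1" --pt "0.1 0 -0.0175 0 0 0 -0.1" --pt "0.125 0 -0.0175 0 0 0 -0.1" --pt "0.15 0 -0.0175 0 0 0 -0.1" --pt "0.175 0 -0.0175 0 0 0 -0.1" --pt "0.19 0 -0.0175 0 0 0 -0.1" --pt "0.2 0 -0.0175 0 0 0 -0.1" --pt "0.2 0 -0.0175 0 0 0 -0.1"

```text
clock: 6.38
position: [573.9, 64.3, 193.2]
ee_rot: [0.998, -0.067, -0.003, 0.001]
contact_force: [-6.8, 1.6, 4.5]
gripper_width: 38.1
grasp_force: 3.2
```

```bash
python3 pos.py
```

```text
t 6.375 fix -56.2 137.7 z 193.2 F fix -6.9 0.7 4.5 toolx-fixture deg 0.05 tilt [-0.35 -0.07]
```

Call:
carry_out --pt "0.01 0 -0.003 0 0 0 -0.1" --pt "0.02 0 -0.003 0 0 0 -0.1" --pt "0.025 0 -0.003 0 0 0 -0.1" --pt "0.03 0 -0.003 0 0 0 -0.1" --pt "0.03 0 -0.003 0 0 0 -0.1"

```text
clock: 7.0
position: [579.5, 63.7, 193.5]
ee_rot: [0.998, -0.068, -0.003, 0.001]
contact_force: [-8.0, 5.0, 2.5]
gripper_width: 38.0
grasp_force: 4.4
```

```bash
python3 pos.py
```

```text
t 7.0 fix -50.5 137.9 z 193.5 F fix -8.6 3.9 2.5 toolx-fixture deg 0.01 tilt [-0.4  -0.06]
```

Call:
carry_out --pt "0.01 0 0 0 0 0 -0.1" --pt "0.015 0 0 0 0 0 -0.1" --pt "0.02 0 0 0 0 0 -0.1" --pt "0.02 0 0 0 0 0 -0.1"

```text
clock: 7.5
position: [580.9, 63.6, 193.4]
ee_rot: [0.998, -0.068, -0.007, 0.001]
contact_force: [-17.7, 9.1, 9.2]
gripper_width: 38.3
grasp_force: 9.6
```

```bash
python3 pos.py
```

```text
t 7.5 fix -49.1 138.0 z 193.4 F fix -18.8 6.6 9.2 toolx-fixture deg -0.01 tilt [-0.83 -0.09]
```

Call:
carry_out --pt "-0.05 0 0 0 0 0 -0.1" --pt "-0.15 0 0 0 0 0 -0.1" --pt "-0.15 0 -0.3 0 0 0 -0.1" --pt "-0.1 0 -0.6 0 0 0 -0.1" --pt "-0.1 0 -0.6 0 0 0 -0.1" --pt "-0.1 0 -0.6 0 0 0 -0.1"

```text
clock: 8.25
position: [565.8, 65.6, 314.8]
ee_rot: [0.998, -0.067, 0.001, -0.001]
contact_force: [-0.9, 0.4, -0.5]
gripper_width: 38.3
grasp_force: 0.0
```

Run:
```python
import pos
from h import *
p,d,K,T=look('wrist'); np.savez('w2.npz',p=p,d=d,K=K,T=T); save(p,'w2.png'); print(np.round(arm.read_state()['joints'],2))
```

```text
t 8.25 fix -64.4 138.0 z 314.8 F fix -1.0 0.3 -0.5 toolx-fixture deg 0.05 tilt [0.13 0.05]
[ 0.4   0.37 -0.26 -0.   -0.94  1.04]
```

View pics/w2.png

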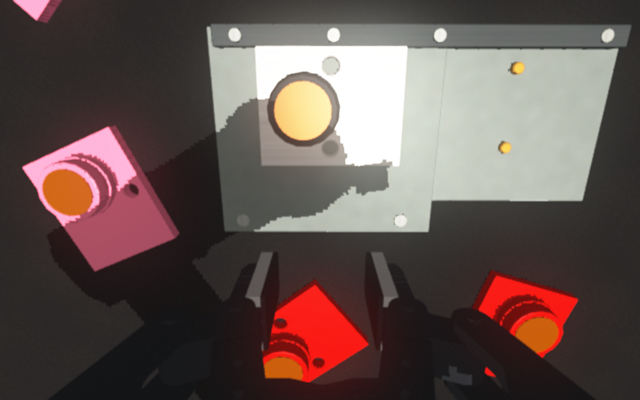

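The plate now lies flush with the fence. Its rear edge runs from about (255,47) to (261,165), its front edge is near column 405, and the stub still points to the rear.

Run:
```python
from pos import *
f=np.load('w2.npz');K,T=f['K'],f['T']
for q in [(255,47),(406,47),(401,166),(261,165)]:
    w=ray(K,T,*q,30)[:2]-O[:2]; print(q,(w@X).round(1),(w@Y).round(1))
for q in [(517.5,68),(505,147.5)]:
    w=ray(K,T,*q,19.7)[:2]-O[:2]; print('pin',(w@X).round(1),(w@Y).round(1))
```

```text
t 8.3 fix -64.7 137.9 z 313.8 F fix -0.1 -0.9 0.2 toolx-fixture deg 0.05 tilt [-0.01 -0.  ]
(255, 47) 39.6 181.4
(406, 47) 39.7 81.7
(401, 166) -40.4 79.4
(261, 165) -39.8 181.4
pin 27.2 0.5
pin -28.5 0.4
```

Call:
carry_out --pt "0.31 -0.31 0 0 0 0.5 -0.1" --pt "0.31 -0.31 0 0 0 0.5 -0.1" --pt "0.31 -0.31 0 0 0 0.5 -0.1" --pt "0.31 -0.31 0 0 0 0.5 -0.1" --pt "0.31 -0.31 0 0 0 0.5 -0.1" --pt "0.31 -0.31 0 0 0 0.5 -0.1" --pt "0.31 -0.31 0 0 0 0.5 -0.1" --pt "0.31 -0.31 0 0 0 0.5 -0.1" --pt "0.31 -0.31 0.2 0 0 0.5 -0.1" --pt "0.31 -0.31 0.4 0 0 0.5 -0.1" --pt "0.31 -0.31 0.4 0 0 0.5 -0.1" --pt "0.31 -0.31 0.4 0 0 0.5 -0.1"

```text
clock: 9.8
position: [635.9, 119.1, 234.9]
ee_rot: [-0.658, 0.753, -0.001, 0.0]
contact_force: [0.1, 1.4, 1.3]
gripper_width: 38.5
grasp_force: 0.0
```

```bash
python3 pos.py
```

```text
t 9.8 fix -2.1 200.4 z 234.9 F fix -0.1 1.4 1.3 toolx-fixture deg -89.88 tilt [ 0.05 -0.03]
```

Call:
carry_out --pt "0 0 0.15 0 0 0 -0.1" --pt "0 0 0.2 0 0 0 -0.1" --pt "0 0 0.2 0 0 0 -0.1" --pt "0.02 0 0.2 0 0 0 -0.1" --pt "0.04 0 0.2 0 0 0 -0.1" --pt "0.06 0 0.2 0 0 0 -0.1" --pt "0.08 0 0.2 0 0 0 -0.1" --pt "0.1 0 0.2 0 0 0 -0.1" --pt "0.1 0 0.2 0 0 0 -0.1"

```text
clock: 10.92
position: [633.0, 100.1, 195.7]
ee_rot: [-0.658, 0.753, -0.0, 0.002]
contact_force: [-0.9, 5.0, 1.7]
gripper_width: 38.5
grasp_force: 2.4
```

```bash
python3 pos.py
```

```text
t 10.925 fix -2.4 181.2 z 195.7 F fix -1.6 4.8 1.7 toolx-fixture deg -89.93 tilt [0.19 0.14]
```

Call:
carry_out --pt "0.0 0 0.008 0 0 0 -0.1" --pt "0.03 0 0.008 0 0 0 -0.1" --pt "0.06 0 0.008 0 0 0 -0.1" --pt "0.09 0 0.008 0 0 0 -0.1" --pt "0.12 0 0.008 0 0 0 -0.1" --pt "0.15 0 0.008 0 0 0 -0.1" --pt "0.18 0 0.008 0 0 0 -0.1" --pt "0.21 0 0.008 0 0 0 -0.1" --pt "0.24 0 0.008 0 0 0 -0.1" --pt "0.27 0 0.008 0 0 0 -0.1" --pt "0.3 0 0.008 0 0 0 -0.1" --pt "0.3 0 0.008 0 0 0 -0.1"

```text
clock: 12.42
position: [625.2, 40.6, 194.3]
ee_rot: [-0.658, 0.753, -0.0, 0.002]
contact_force: [-1.4, 6.8, 4.6]
gripper_width: 38.3
grasp_force: 3.1
```

```bash
python3 pos.py
```

```text
t 12.425 fix -2.1 121.2 z 194.3 F fix -2.3 6.5 4.6 toolx-fixture deg -89.91 tilt [0.22 0.11]
```

Smooth push at 6.5 N with the yaw held. I continue at 40 mm/s or slower.

Call:
carry_out --pt "0.025 0 0.001 0 0 0 -0.1" --pt "0.05 0 0.001 0 0 0 -0.1" --pt "0.075 0 0.001 0 0 0 -0.1" --pt "0.1 0 0.001 0 0 0 -0.1" --pt "0.125 0 0.001 0 0 0 -0.1" --pt "0.15 0 0.001 0 0 0 -0.1" --pt "0.175 0 0.001 0 0 0 -0.1" --pt "0.2 0 0.001 0 0 0 -0.1" --pt "0.22 0 0.001 0 0 0 -0.1" --pt "0.22 0 0.001 0 0 0 -0.1"

```text
clock: 13.68
position: [619.3, -2.4, 194.3]
ee_rot: [-0.658, 0.753, -0.0, 0.002]
contact_force: [-1.4, 8.8, 5.6]
gripper_width: 38.6
grasp_force: 4.5
```

Run:
```python
import pos
from h import *
p,d,K,T=look('wrist'); np.savez('w3.npz',p=p,d=d,K=K,T=T); save(p,'w3.png')
```

```text
t 13.675 fix -2.2 77.8 z 194.3 F fix -2.6 8.5 5.6 toolx-fixture deg -89.91 tilt [0.23 0.13]
```

View pics/w3.png

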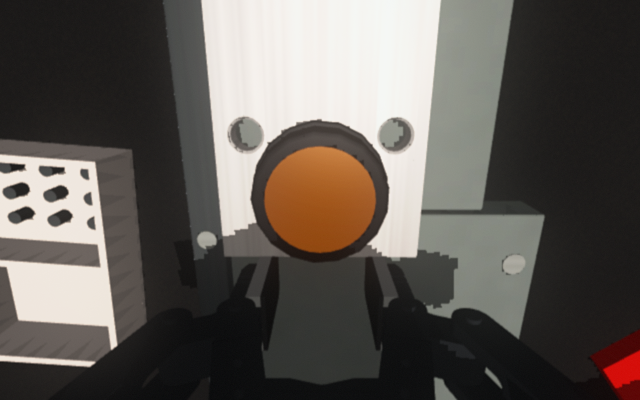

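The view along the push shows the plate square to and against the fence. The holes at (245,134) and (396,134) still have nest floor, not pins, under them, so there is about 17 mm left to go.

Call:
carry_out --pt "0.02 0 0 0 0 0 -0.1" --pt "0.035 0 0 0 0 0 -0.1" --pt "0.045 0 0 0 0 0 -0.1" --pt "0.055 0 0 0 0 0 -0.1" --pt "0.063 0 0 0 0 0 -0.1" --pt "0.07 0 0 0 0 0 -0.1" --pt "0.074 0 0 0 0 0 -0.1" --pt "0.074 0 0 0 0 0 -0.1"

```text
clock: 14.72
position: [617.3, -17.3, 194.0]
ee_rot: [-0.658, 0.753, -0.0, 0.002]
contact_force: [-0.5, 7.5, 4.7]
gripper_width: 38.2
grasp_force: 3.9
```

```bash
cat > chk.py <<'E'
from pos import *
p,d,K,T=look('wrist'); np.savez('w4.npz',p=p,d=d,K=K,T=T); P=cloud(d,K,T); 
for u,v in [(320,60),(230,60),(410,60),(320,100)]: print((u,v),np.median(P[v-3:v+4,u-3:u+4,2]).round(1))
E
python3 chk.py
```

```text
t 14.725 fix -2.1 62.7 z 194.0 F fix -1.5 7.4 4.7 toolx-fixture deg -89.9 tilt [0.2 0.1]
(320, 60) 26.3
(230, 60) 26.4
(410, 60) 26.4
(320, 100) 27.1
```

Call:
carry_out --pt "0.003 0 0 0 0 0 -0.1" --pt "0.005 0 0 0 0 0 -0.1" --pt "0.005 0 0 0 0 0 -0.1"

```text
clock: 15.15
position: [617.1, -18.8, 193.5]
ee_rot: [-0.658, 0.753, -0.0, 0.001]
contact_force: [-0.6, 6.8, 2.8]
gripper_width: 38.4
grasp_force: 3.1
```

```bash
python3 chk.py; python3 -c "
from h import *
f=np.load('w3.npz');P=cloud(f['d'],f['K'],f['T']);print(P[[60,100],320,2])"
```

```text
t 15.15 fix -2.1 61.2 z 193.5 F fix -1.5 6.6 2.8 toolx-fixture deg -89.89 tilt [0.16 0.07]
(320, 60) 25.3
(230, 60) 25.5
(410, 60) 25.2
(320, 100) 25.3
[30.17791382 28.97472972]
```

The plate's top now reads 25.3 mm everywhere, 10 mm above the nest, so it has dropped. I back off, rise and check.

Call:
carry_out --pt "-0.03 0 0 0 0 0 -0.1" --pt "-0.1 0 0 0 0 0 -0.1" --pt "-0.1 0 -0.3 0 0 0 -0.1" --pt "-0.1 0 -0.6 0 0 0 -0.1" --pt "-0.1 0 -0.7 0 0 0 -0.1" --pt "-0.1 0 -0.7 0 0 0 -0.1" --pt "-0.1 0 -0.7 0 0 0 -0.1"

```text
clock: 16.08
position: [618.7, 0.4, 330.7]
ee_rot: [-0.658, 0.753, 0.001, -0.001]
contact_force: [-1.0, 0.7, -1.5]
gripper_width: 38.4
grasp_force: 0.0
```

Run:
```python
import pos
from h import *
p,d,K,T=look('wrist'); np.savez('w5.npz',p=p,d=d,K=K,T=T); save(p,'w5.png')
```

```text
t 16.075 fix -3.1 80.4 z 330.7 F fix -1.1 0.6 -1.5 toolx-fixture deg -89.94 tilt [-0.2  -0.02]
```

View pics/w5.png

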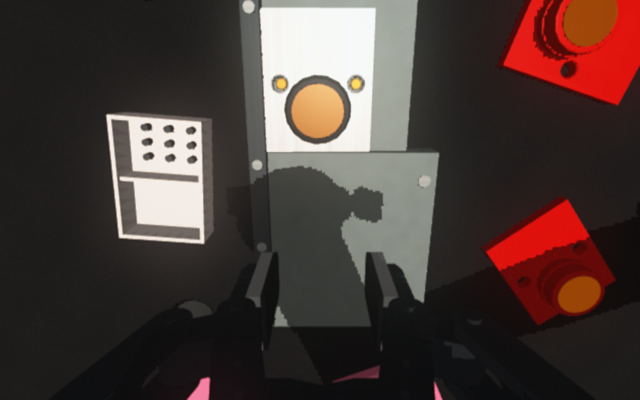

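Both brass pins show inside the holes at (280,84) and (356,84). The plate lies along the fence with its rear edge at the step (row 152). I check flatness from the depth image, then hand in.

Run:
```python
from h import *
f=np.load('w5.npz');P=cloud(f['d'],f['K'],f['T'])
h=[np.median(P[v-2:v+3,u-2:u+3,2]) for u,v in [(275,20),(365,20),(318,40),(275,140),(362,140)]]; print(np.round(h,1))
if max(h)<27.5 and max(h)-min(h)<2: print(arm.job_done())
```

```text
[25.6 25.4 25.5 25.1 25.2]
the job is handed in; nothing more can be done
None
```

The plate is seated flat in the nest with both pins in its holes; I handed the job in at about 16 s with the hand clear and the bystanders untouched, though no verdict came back.

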